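# Transfer a row of sample vials to the pocket rack in reverse order

## Task

Move the four sample vials from the collars on the grey metal rail into the white pocket rack, one in each pocket, in reverse order: counting each rack from its own knob end, the vial that stands first on the rail goes into the last pocket, the second into the third, the third into the second and the last into the first. Keep the vials upright the whole time, leave them standing flat on the pocket floors, and do not push the beaker, glass dish or tape roll out of their places.

Things in the scene. Friction and masses are not known exactly. Their poses are not given: they have to be found in the camera images.
- rail_rack: Source rack, fixed: grey metal rail 56 mm wide (x), 246 mm long (y), top 14 mm above the worktop, with four white collars in a row and a black thumb knob (18 mm wide, top at 32 mm) at one end. Any yaw, left or right. Origin: on the worktop under the middle of the row. y runs along the row to the knob (at y = +120 mm); places at y = +78, +26, -26, -78 mm, x = 0.
- pocket_rack: Empty target rack, fixed: white tray 56 mm wide (x), 237 mm long (y), four open pockets 48 x 48 mm inside, walls 4 mm, rim 16 mm and pocket floor 4 mm above the worktop, a like knob (top at 30 mm) at one end. Any yaw, left or right. Origin: on the worktop under the middle of the row. y runs along the row to the knob (at y = +120 mm); pockets at y = +78, +26, -26, -78 mm, x = 0.
- vial_a: Loose glass sample vial with a white cap, 25 mm diameter, 57 mm tall, 30 g or so, upright; all four vials look alike and are told apart by their places. Origin: centre of its underside, z up along its axis (its yaw means nothing). At the start it stands in collar_a on the grey metal rail, its underside 14 mm above the worktop.
- vial_b: Loose glass sample vial with a white cap, 25 mm diameter, 57 mm tall, 30 g or so, upright; all four vials look alike and are told apart by their places. Origin: centre of its underside, z up along its axis (its yaw means nothing). At the start it stands in collar_b on the grey metal rail, its underside 14 mm above the worktop.
- vial_c: Loose glass sample vial with a white cap, 25 mm diameter, 57 mm tall, 30 g or so, upright; all four vials look alike and are told apart by their places. Origin: centre of its underside, z up along its axis (its yaw means nothing). At the start it stands in collar_c on the grey metal rail, its underside 14 mm above the worktop.
- vial_d: Loose glass sample vial with a white cap, 25 mm diameter, 57 mm tall, 30 g or so, upright; all four vials look alike and are told apart by their places. Origin: centre of its underside, z up along its axis (its yaw means nothing). At the start it stands in collar_d on the grey metal rail, its underside 14 mm above the worktop.
- collar_a: Fixed white plastic ring on the grey metal rail, 42 mm outside, 31 mm inside diameter, 12 mm high, open at the top (its rim is 26 mm above the worktop): the place where vial_a stands at the start. It never moves. Which collar is at which of the rail's four places varies. Origin: centre of its underside, on the rail's top.
- collar_b: Fixed white plastic ring on the grey metal rail, 42 mm outside, 31 mm inside diameter, 12 mm high, open at the top (its rim is 26 mm above the worktop): the place where vial_b stands at the start. It never moves. Which collar is at which of the rail's four places varies. Origin: centre of its underside, on the rail's top.
- collar_c: Fixed white plastic ring on the grey metal rail, 42 mm outside, 31 mm inside diameter, 12 mm high, open at the top (its rim is 26 mm above the worktop): the place where vial_c stands at the start. It never moves. Which collar is at which of the rail's four places varies. Origin: centre of its underside, on the rail's top.
- collar_d: Fixed white plastic ring on the grey metal rail, 42 mm outside, 31 mm inside diameter, 12 mm high, open at the top (its rim is 26 mm above the worktop): the place where vial_d stands at the start. It never moves. Which collar is at which of the rail's four places varies. Origin: centre of its underside, on the rail's top.
- glass_beaker: Bystander: empty glass beaker, 52 mm diameter, 68 mm tall, beyond the racks. Origin: centre of its underside.
- glass_dish: Bystander: flat glass dish, 90 mm diameter, 14 mm high, beyond the racks. Origin: centre of its underside.
- tape: Bystander: roll of tape lying flat, 68 mm diameter, 16 mm high, close to the robot between the racks. Origin: centre of its underside.
Things that resemble listed ones, but are neither listed nor needed, are in the scene too. Leave any black or orange look-alike of the vial_a alone.

How it is judged (in metres and radians):
At the end, for the whole second after the job is handed in: Each vial stands at rest on a pocket floor (within 4 mm), upright within 7 degrees, within 14 mm of the pocket centre along and across the row; the vial from place n of the rail, counted from its knob, is in pocket 5 - n of the white rack, counted from that rack's knob (((y of collar_a in the frame of rail_rack between 0.058 and 0.098 m and y of vial_a in the frame of pocket_rack between -0.092 and -0.064 m) or (y of collar_a in the frame of rail_rack between 0.006 and 0.046 m and y of vial_a in the frame of pocket_rack between -0.04 and -0.012 m) or (y of collar_a in the frame of rail_rack between -0.046 and -0.006 m and y of vial_a in the frame of pocket_rack between 0.012 and 0.04 m) or (y of collar_a in the frame of rail_rack between -0.098 and -0.058 m and y of vial_a in the frame of pocket_rack between 0.064 and 0.092 m)) and x of vial_a in the frame of pocket_rack between -0.014 and 0.014 m and z of vial_a in the frame of pocket_rack between 0 and 0.008 m and angle between each of vial_a, vial_b, vial_c, vial_d's own z axis and vertical below 0.12 rad and linear speed of each of vial_a, vial_b, vial_c, vial_d below 0.02 m/s and angular speed of each of vial_a, vial_b, vial_c, vial_d below 0.3 rad/s and ((y of collar_b in the frame of rail_rack between 0.058 and 0.098 m and y of vial_b in the frame of pocket_rack between -0.092 and -0.064 m) or (y of collar_b in the frame of rail_rack between 0.006 and 0.046 m and y of vial_b in the frame of pocket_rack between -0.04 and -0.012 m) or (y of collar_b in the frame of rail_rack between -0.046 and -0.006 m and y of vial_b in the frame of pocket_rack between 0.012 and 0.04 m) or (y of collar_b in the frame of rail_rack between -0.098 and -0.058 m and y of vial_b in the frame of pocket_rack between 0.064 and 0.092 m)) and x of vial_b in the frame of pocket_rack between -0.014 and 0.014 m and z of vial_b in the frame of pocket_rack between 0 and 0.008 m and ((y of collar_c in the frame of rail_rack between 0.058 and 0.098 m and y of vial_c in the frame of pocket_rack between -0.092 and -0.064 m) or (y of collar_c in the frame of rail_rack between 0.006 and 0.046 m and y of vial_c in the frame of pocket_rack between -0.04 and -0.012 m) or (y of collar_c in the frame of rail_rack between -0.046 and -0.006 m and y of vial_c in the frame of pocket_rack between 0.012 and 0.04 m) or (y of collar_c in the frame of rail_rack between -0.098 and -0.058 m and y of vial_c in the frame of pocket_rack between 0.064 and 0.092 m)) and x of vial_c in the frame of pocket_rack between -0.014 and 0.014 m and z of vial_c in the frame of pocket_rack between 0 and 0.008 m and ((y of collar_d in the frame of rail_rack between 0.058 and 0.098 m and y of vial_d in the frame of pocket_rack between -0.092 and -0.064 m) or (y of collar_d in the frame of rail_rack between 0.006 and 0.046 m and y of vial_d in the frame of pocket_rack between -0.04 and -0.012 m) or (y of collar_d in the frame of rail_rack between -0.046 and -0.006 m and y of vial_d in the frame of pocket_rack between 0.012 and 0.04 m) or (y of collar_d in the frame of rail_rack between -0.098 and -0.058 m and y of vial_d in the frame of pocket_rack between 0.064 and 0.092 m)) and x of vial_d in the frame of pocket_rack between -0.014 and 0.014 m and z of vial_d in the frame of pocket_rack between 0 and 0.008 m); the robot touches nothing.
It fails at once if A vial is tipped over or laid down (more than about 40 degrees from upright) (angle between any of vial_a, vial_b, vial_c, vial_d's own z axis and vertical above 0.7 rad).
It fails at once if One of the things standing about (beaker, glass dish, tape roll) is pushed more than 30 mm (distance of any of glass_beaker, glass_dish, tape from where it was at the start of the episode above 0.03 m).
It also fails if it takes over 112 s, if anything falls off the work surface, if the arm or the gripper's body presses on something with over 40 N, if the wrist force passes 120 N, or if a joint passes its speed limit or range.

## Robot

A 6-joint arm with a two-finger parallel gripper is mounted at the origin on a cart in front of the work surface, level with it; the furniture and walls round the work are solid. World frame = base frame: x ahead of the robot, y to its left, z up, the work surface at z = 0. Lengths are in m, angles in degrees, forces in N, time in s.
With the tool pointing down it reaches from about 0.375 to 0.9 m from the base axis. Payload 3.1 kg.
Tool frame: the origin (TCP) lies at the very end of the fingers, on their centre line; the grasp point (between the pads) lies 19 mm behind it; z points along the fingers, y is the direction in which the jaws open and shut (so a half turn about z gives the same grasp; the last joint's range is limited). The gripper opens to 87 mm and grips with 3 to 60 N. Pads are 19 mm wide; open, the fingers measure 117 mm over their backs; the gripper's body (75 mm by 190 mm) begins 51 mm behind the grasp point.
Start: joints at [66.549, 30.224, 82.088, -0, 67.689, -10.227], TCP at [0.143, 0.608, 0.223] pointing down, gripper open.
Joint ranges: [-176.69, 176.69], [-43.24, 126.21], [12.49, 139.97], [-82, 262], [0, 151.66], [-163.58, 163.58]. Speed limits (degrees/s): [159.86, 159.86, 180, 180, 180, 180].

## Interface

Orientations are given as a 3x3 rotation matrix whose columns are the frame's x, y, z axes.
In Python, from cell import robot, grab_frame, get_calibration, close_job, models gives the robot as it stands.
- The arm moves only by the shell command python3 -m pendant 'ROWS'. ROWS is a JSON object of lists of equal length, an entry for each row: "jaw": the opening, from 0 (shut) to 1 (fully open); "delta_pos": the shift along the tool's x, y, z in units of 30 mm (1.0 is 30 mm), a list of three; "dr": the turn, a rotation vector about the tool's x, y, z in rad, a list of three. In form: {"jaw": [jaw, ...], "delta_pos": [[x, y, z], ...], "dr": [[wx, wy, wz], ...]}. A call has exactly 8 rows; each row shifts and turns the commanded pose from where the row before left it, along the tool's axes as they then stand; what a row does not reach is not made up. A row lasts 1/10 s, in which the tool goes at most 50 mm and 8.59 degrees, less where a joint would pass 70% of its speed; a pose out of reach is approached as far as the arm can. A call is refused whole if a number of a shift passes 1 or a number of a turn 0.15, either way. A call with a gripper value outside its range is refused whole. The fingers move at their own pace and stop on an object; the grip force is fixed at half the most. Time passes only in rows, so rows that do not move let the fingers close, or fill a call up. It gives the time, the measured TCP pose, the force and the opening at its end, in the units of the state.
- robot.get_obs(): the state, without advancing time (a new reading comes with each control period).
- grab_frame(name): name is "side" or "top" or "wrist"; returns (picture, depth): 420x560x3 uint8, red, green, blue; 420x560 float32, m along the optical axis (not along the pixel's ray), 0 where there is no reading.
- get_calibration(name): a dict with "mtx" (3x3 intrinsics, pixels), "origin" and "rotation" of the camera in the world. Camera axes: x right, y down, z forward; pixel columns grow to the right and rows downward; lengths in m; the calibration is good to about 2 mm. A picture is of the moment at which its call begins: read the wrist's pose just before it. get_calibration takes no time and is no camera call; for the wrist camera it gives the pose at the moment of the call.
- close_job(): hands the job in, once; it reports no verdict.
Trained networks look in the newest picture that a camera, given by its name, has taken for a name from the list of things; names that differ only in an ending like _2 or _b are one class to them, and where a whole thing is asked for, a point or a joint stands for the part that bears it (a point fixed in the world has none). Each returns a list of dicts, best first, with "conf" (0 to 1); they miss things now and then, are a little off and sometimes report something else, mostly with a low value. They report only what shows in the picture. A call takes as long as a camera call. They do not tell look-alikes from the thing itself.
- models.search_frame(label, camera): "xyz" ([x, y, z] in m, in world coordinates, good to about 4 mm: the middle of the surface that is visible of it).
- models.pinpoint(label, camera): "xyz" ([x, y, z] in m, in world coordinates, good to about 4 mm: a listed point, or the origin of a listed thing).
The state is a dict: "time": time; "q": joint angles; "qvel": joint speeds; "effort": joint torques, N m; "eef_pos": TCP position; "eef_rot": TCP orientation; "force": force on the tool from outside, world axes, zero at the start; "torque": the same for the moment, N m; "gripper_width": finger opening in m.
Only numpy, scipy, OpenCV 4.12 (cv2) and the standard library are available. Lean on these libraries where they do the work, as an engineer would, in place of code of your own. Each camera call takes 0.05 s, during which the arm holds its last target.

## Working session

There is one attempt and no reset: what is moved stays moved. The work goes in short steps, Python scripts to look and compute and a shell command to move; the robot and the scene stay as the last step left them, time stands still between calls to the robot, and variables do not carry over. Pictures are saved under pics/ and viewed, and the job is handed in when it is done.

```bash
mkdir -p pics; ls; python3 - <<'E'
from cell import robot, grab_frame, get_calibration
import cv2,numpy as np
o=robot.get_obs()
print({k:np.round(v,3).tolist() for k,v in o.items()})
for n in ("top","side","wrist"):
    p,d=grab_frame(n); cv2.imwrite(f"pics/{n}0.png",p[:,:,::-1]); np.save(f"pics/{n}0.npy",d)
    c=get_calibration(n); print(n,{k:np.round(v,4).tolist() for k,v in c.items()})
E
```

```text
pics
{'time': 0.0, 'q': [66.55, 30.278, 82.159, -0.003, 67.688, -10.224], 'qvel': [0.036, 0.018, -0.02, 0.009, -0.077, -0.109], 'effort': [0.0, -44.004, -17.659, 0.063, 0.058, -0.0], 'eef_pos': [0.143, 0.608, 0.222], 'eef_rot': [[-0.973, 0.229, -0.001], [0.229, 0.973, -0.002], [0.0, -0.002, -1.0]], 'force': [-0.546, -0.688, -0.943], 'torque': [-0.03, -0.001, -0.086], 'gripper_width': 0.087}
top {'mtx': [[478.8287, 0.0, 267.4176], [0.0, 478.8287, 213.4489], [0.0, 0.0, 1.0]], 'origin': [0.3708, -0.0306, 1.1431], 'rotation': [[0.0815, -0.9756, 0.2039], [-0.9967, -0.0795, 0.0179], [-0.0012, -0.2047, -0.9788]]}
side {'mtx': [[495.5698, 0.0, 276.7082], [0.0, 495.5698, 212.5819], [0.0, 0.0, 1.0]], 'origin': [0.2637, -0.9054, 0.455], 'rotation': [[0.9379, -0.1474, 0.3141], [-0.3465, -0.3534, 0.8689], [-0.0171, -0.9238, -0.3825]]}
wrist {'mtx': [[332.497, 0.0, 280.4588], [0.0, 332.497, 211.4005], [0.0, 0.0, 1.0]], 'origin': [0.0717, 0.6245, 0.3839], 'rotation': [[0.2287, 0.9381, 0.2602], [0.9735, -0.22, -0.0628], [-0.0017, 0.2676, -0.9635]]}
```

View pics/top0.png

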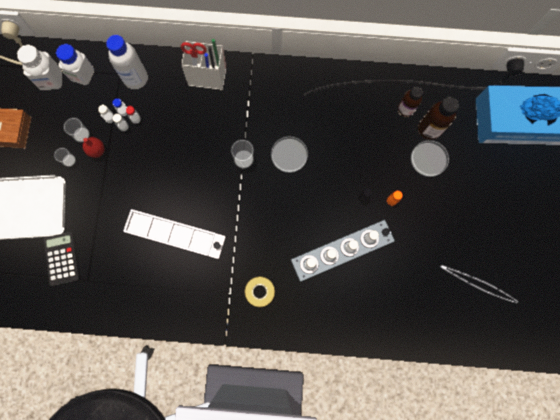

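View pics/side0.png

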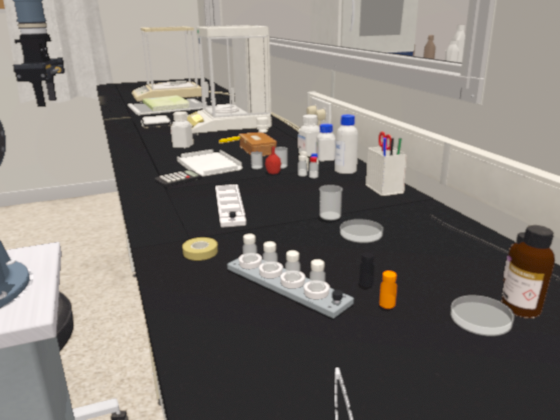

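View pics/wrist0.png

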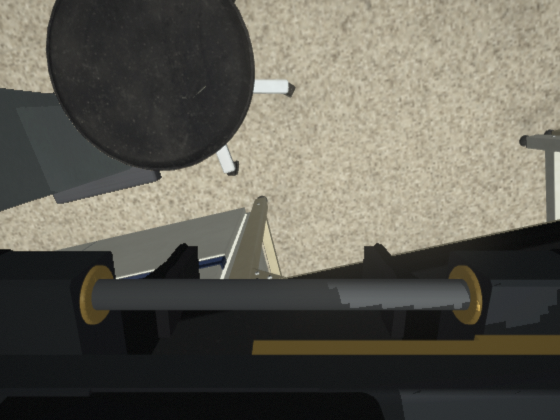

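```bash
cat > h.py <<'E'
import numpy as np,cv2
from cell import get_calibration
def cloud(n,d,c=None):
    c=c or get_calibration(n); K=np.array(c["mtx"]); v,u=np.mgrid[:420,:560]
    P=np.stack([(u-K[0,2])/K[0,0]*d,(v-K[1,2])/K[1,1]*d,d],-1)
    return P@np.array(c["rotation"]).T+np.array(c["origin"])
def px(n,X):
    c=get_calibration(n);K=np.array(c["mtx"]);p=(np.atleast_2d(X)-np.array(c["origin"]))@np.array(c["rotation"])
    p=p@K.T; return p[:,:2]/p[:,2:]
E
python3 - <<'E'
import numpy as np,cv2
from h import *
im=cv2.imread("pics/top0.png");d=np.load("pics/top0.npy");P=cloud("top",d)
for n,(u,v) in dict(rknob=(387,232),r1=(371,237),r2=(349,246),r3=(330,255),r4=(310,263),pknob=(217,245),p1=(207,240),p2=(184,234),p3=(161,229),p4=(140,223),tape=(250,287),table=(270,220)).items():
    print(n,P[v,u].round(3))
c1=im[200:300,100:410]; cv2.imwrite("pics/crop.png",cv2.resize(c1,(775,250),interpolation=cv2.INTER_CUBIC))
E
```

```text
rknob [ 0.58  -0.294  0.034]
r1 [ 0.559 -0.249  0.073]
r2 [ 0.535 -0.201  0.068]
r3 [ 0.51  -0.159  0.072]
r4 [ 0.489 -0.115  0.069]
pknob [0.518 0.101 0.03 ]
p1 [0.531 0.129 0.008]
p2 [0.542 0.187 0.003]
p3 [0.549 0.243 0.005]
p4 [0.56  0.297 0.001]
tape [0.428 0.016 0.014]
table [ 0.593 -0.017  0.002]
```

View pics/crop.png

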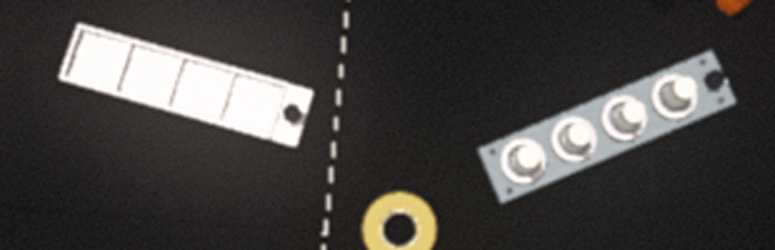

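```bash
cat > m.py <<'E'
import numpy as np,cv2
from h import *
from cell import grab_frame,models
p,d=grab_frame("top"); P=cloud("top",d); im=p.astype(int)
c=get_calibration("top");K=np.array(c["mtx"]);R=np.array(c["rotation"]);O=np.array(c["origin"])
def ray(uv,z):
    uv=np.asarray(uv,float); r=np.c_[(uv[:,0]-K[0,2])/K[0,0],(uv[:,1]-K[1,2])/K[1,1],np.ones(len(uv))]@R.T
    return O+r*((z-O[2])/r[:,2])[:,None]
def rect(mask,z,box):
    m=np.zeros((420,560),np.uint8); a,b,e,f=box; m[b:f,a:e]=mask[b:f,a:e]
    m=cv2.morphologyEx(m,cv2.MORPH_CLOSE,np.ones((9,9)))
    n,l,s,_=cv2.connectedComponentsWithStats(m); k=1+s[1:,4].argmax()
    ct=cv2.findContours((l==k).astype(np.uint8),cv2.RETR_EXTERNAL,cv2.CHAIN_APPROX_NONE)[0][0][:,0]
    w=ray(ct,z)[:,:2]; (r)=cv2.minAreaRect((w*1000).astype(np.float32)); return r,cv2.boxPoints(r).round(1).tolist()
br=im.min(-1)>90
print("pocket",rect(br,0.012,(110,195,240,270)))
print("rail",rect(br,0.012,(280,210,405,290)))
for (u,v) in [(371,237),(349,246),(331,255),(311,263)]:
    s=np.zeros((420,560),bool); s[v-12:v+13,u-12:u+13]=1
    q=P[s&(P[:,:,2]>0.062)&(P[:,:,2]<.08)]; print("cap",len(q),((q.min(0)+q.max(0))/2).round(4),q.mean(0).round(4))
for n,a in [("rk",(387,232)),("pk",(217,245))]:
    u,v=a;s=np.zeros((420,560),bool); s[v-10:v+11,u-10:u+11]=1
    q=P[s&(P[:,:,2]>0.024)&(P[:,:,2]<.04)&(im.max(-1)<80)]; print(n,len(q),q.mean(0).round(4))
for l in("pocket_rack","rail_rack","vial_a","collar_a"):
    for c_ in ("top","side"):
        if c_=="side": grab_frame("side")
        print(l,c_,[(np.round(r["xyz"],3).tolist(),round(r["conf"],2)) for r in models.pinpoint(l,c_)])
E
python3 m.py
```

```text
pocket (((556.42724609375, 195.65872192382812), (272.8942565917969, 180.3465118408203), 89.99593353271484), [[466.20001220703125, 59.20000076293945], [646.5999755859375, 59.20000076293945], [646.5999755859375, 332.1000061035156], [466.29998779296875, 332.1000061035156]])
rail (((533.4436645507812, -195.48304748535156), (57.371299743652344, 248.23141479492188), 27.587692260742188), [[450.5, -98.80000305175781], [565.5, -318.79998779296875], [616.2999877929688, -292.20001220703125], [501.3999938964844, -72.19999694824219]])
cap 70 [ 0.5641 -0.2545  0.0686] [ 0.5642 -0.2544  0.0698]
cap 69 [ 0.5392 -0.2093  0.0686] [ 0.5391 -0.2091  0.0698]
cap 70 [ 0.515  -0.162   0.0688] [ 0.5148 -0.1618  0.07  ]
cap 68 [ 0.4908 -0.1175  0.0701] [ 0.4909 -0.1175  0.07  ]
rk 40 [ 0.582  -0.291   0.0307]
pk 23 [0.5176 0.1026 0.0299]
pocket_rack top [([0.546, 0.221, 0.001], 0.92), ([0.542, -0.21, 0.01], 0.39)]
pocket_rack side [([0.538, 0.222, -0.0], 0.85)]
rail_rack top [([0.526, -0.185, -0.001], 0.64), ([0.565, -0.257, 0.013], 0.45), ([0.546, 0.221, 0.003], 0.21)]
rail_rack side [([0.526, -0.184, 0.002], 0.76), ([0.513, -0.162, 0.012], 0.75)]
vial_a top [([0.566, -0.255, 0.014], 0.71), ([0.665, -0.309, 0.004], 0.69), ([0.513, -0.159, 0.011], 0.63), ([0.669, -0.24, 0.002], 0.54), ([0.54, -0.212, 0.013], 0.52), ([0.492, -0.117, 0.014], 0.45)]
vial_a side [([0.669, -0.31, 0.004], 0.94), ([0.513, -0.161, 0.013], 0.91), ([0.569, -0.261, 0.013], 0.72), ([0.542, -0.209, 0.016], 0.68), ([0.666, -0.242, -0.001], 0.63), ([0.491, -0.12, 0.015], 0.52)]
collar_a top [([0.493, -0.115, 0.013], 0.61), ([0.565, -0.257, 0.014], 0.46), ([0.492, -0.118, 0.013], 0.43), ([0.515, -0.165, 0.016], 0.42), ([0.541, -0.209, 0.014], 0.41)]
collar_a side [([0.497, -0.116, 0.013], 0.73), ([0.516, -0.164, 0.012], 0.67), ([0.54, -0.209, 0.012], 0.67)]
```

```bash
sed -i '/^for l in/,$d' m.py; sed -i '/^print("pocket"/d' m.py; cat >> m.py <<'E'
for t in (120,150,180):
    for z in (0.008,0.016):
        print(t,z,rect((im.min(-1)>t),z,(118,205,228,262)))
E
python3 m.py|tail -6; python3 - <<'E'
import cv2
im=cv2.imread("pics/top0.png")[200:266,110:240]; cv2.imwrite("pics/crop2.png",cv2.resize(im,None,fx=6,fy=6,interpolation=cv2.INTER_CUBIC))
E
```

```text
120 0.008 (((540.7579345703125, 210.31924438476562), (242.03839111328125, 59.89772033691406), 78.78776550292969), [[487.79998779296875, 97.4000015258789], [546.5999755859375, 85.80000305175781], [593.7000122070312, 323.20001220703125], [534.9000244140625, 334.8999938964844]])
120 0.016 (((539.560302734375, 208.6210479736328), (240.33251953125, 59.47557067871094), 78.78776550292969), [[487.0, 96.5], [545.4000244140625, 85.0], [592.0999755859375, 320.70001220703125], [533.7999877929688, 332.29998779296875]])
150 0.008 (((540.6471557617188, 210.11651611328125), (240.81802368164062, 59.0077018737793), 78.7072982788086), [[488.1000061035156, 97.80000305175781], [546.0, 86.30000305175781], [593.2000122070312, 322.3999938964844], [535.2999877929688, 334.0]])
150 0.016 (((539.4503173828125, 208.41973876953125), (239.12075805664062, 58.59182357788086), 78.7072982788086), [[487.29998779296875, 96.9000015258789], [544.7999877929688, 85.4000015258789], [591.5999755859375, 319.8999938964844], [534.0999755859375, 331.3999938964844]])
180 0.008 (((540.5741577148438, 210.14010620117188), (239.44361877441406, 57.060855865478516), 78.76266479492188), [[489.29998779296875, 98.30000305175781], [545.2000122070312, 87.19999694824219], [591.9000244140625, 322.0], [535.9000244140625, 333.1000061035156]])
180 0.016 (((539.3778076171875, 208.44314575195312), (237.75607299804688, 56.65868377685547), 78.76266479492188), [[488.3999938964844, 97.4000015258789], [544.0, 86.30000305175781], [590.2999877929688, 319.5], [534.7999877929688, 330.6000061035156]])
```

View pics/crop2.png

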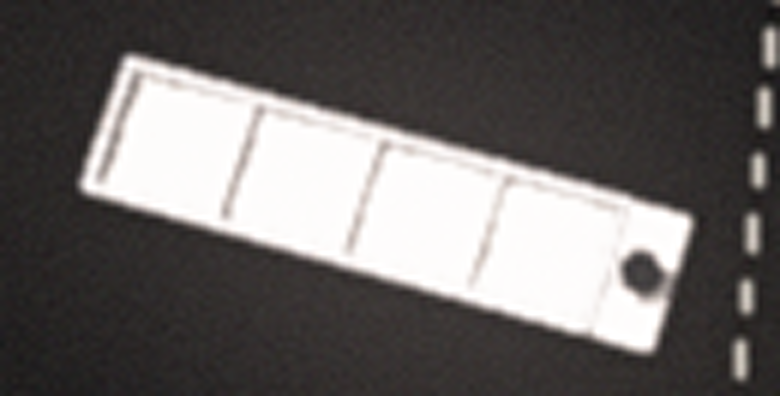

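```bash
python3 -m pendant '{"jaw":[1,1,1,1,1,1,1,1],"delta_pos":[[0,0,0],[0,0,0],[0,0,0],[0,0,0],[0,0,0],[0,0,0],[0,0,0],[0,0,0]],"dr":[[0,0,0.149],[0,0,0.149],[0,0,0.149],[0,0,0.149],[0,0,0.149],[0,0,0.149],[0,0,0.149],[0,0,0.149]]}'; python3 -m pendant '{"jaw":[1,1,1,1,1,1,1,1],"delta_pos":[[0,0,0],[0,0,0],[-0.6,1,0],[-0.6,1,0],[-0.6,1,0],[-0.6,1,0],[-0.6,1,0],[-0.6,1,0]],"dr":[[0,0,0.148],[0,0,0],[0,0,0],[0,0,0],[0,0,0],[0,0,0],[0,0,0],[0,0,0]]}'; python3 -c "
from cell import robot;import numpy as np
o=robot.get_obs();print(o['eef_pos'],o['eef_rot'],o['q'])"
```

```text
time: 1.65
eef_pos: [0.1429, 0.6084, 0.2226]
eef_rot: [[-0.141, 0.99, -0.0], [0.99, 0.141, -0.0], [-0.0, -0.0, -1.0]]
force: [0.3, -0.5, 0.4]
gripper_width: 0.087
time: 2.45
eef_pos: [0.3241, 0.4996, 0.2227]
eef_rot: [[-0.004, 1.0, 0.0], [1.0, 0.004, 0.0], [0.0, 0.0, -1.0]]
force: [0.1, -0.6, -0.6]
gripper_width: 0.0867
[0.32405354 0.49963835 0.22267529] [[-3.79237473e-03  9.99992799e-01  1.43459180e-04]
 [ 9.99992791e-01  3.79234755e-03  1.89299324e-04]
 [ 1.88753914e-04  1.44176040e-04 -9.99999972e-01]] [4.62905017e+01 2.79218228e+01 8.64578343e+01 1.70531162e-03
 6.56068230e+01 4.60725108e+01]
```

```bash
for i in 1 2 3; do python3 -m pendant '{"jaw":[1,1,1,1,1,1,1,1],"delta_pos":[[-0.857,0.2316,0.12],[-0.857,0.2316,0.12],[-0.857,0.2316,0.12],[-0.857,0.2316,0.12],[-0.857,0.2316,0.12],[-0.857,0.2316,0.12],[-0.857,0.2316,0.12],[-0.857,0.2316,0.12]],"dr":[[0,0,0],[0,0,0],[0,0,0],[0,0,0],[0,0,0],[0,0,0],[0,0,0],[0,0,0]]}'; done; python3 - <<'E'
from cell import robot,grab_frame;import numpy as np,cv2
from h import *
p,d=grab_frame("wrist");o=robot.get_obs();print(o['eef_pos'])
c=get_calibration("wrist"); np.save("pics/w1.npy",d)
P=cloud("wrist",d,c)
im=p[:,:,::-1].copy(); cv2.imwrite("pics/w1.png",im)
m=((P[:,:,2]>0.063)&(P[:,:,2]<.076)&(d>0)&(p.min(-1)>120)).astype(np.uint8)
n,l,s,ce=cv2.connectedComponentsWithStats(m)
for i in range(1,n):
    if s[i,4]>60:
        q=P[l==i]; print(ce[i].round(),s[i,4],((q.min(0)+q.max(0))/2).round(4),(q.max(0)-q.min(0)).round(3))
E
```

```text
time: 3.25
eef_pos: [0.3789, 0.2938, 0.1938]
eef_rot: [[-0.004, 1.0, 0.001], [1.0, 0.004, 0.0], [0.0, 0.001, -1.0]]
force: [-0.3, -0.1, -0.1]
gripper_width: 0.0867
time: 4.05
eef_pos: [0.4346, 0.088, 0.1651]
eef_rot: [[-0.004, 1.0, 0.001], [1.0, 0.004, -0.0], [-0.0, 0.001, -1.0]]
force: [0.2, -0.3, -0.3]
gripper_width: 0.0873
time: 4.85
eef_pos: [0.4901, -0.1179, 0.1362]
eef_rot: [[-0.004, 1.0, 0.001], [1.0, 0.004, -0.0], [-0.0, 0.001, -1.0]]
force: [1.0, -0.7, 0.3]
gripper_width: 0.0869
[ 0.49268549 -0.1221953   0.13605515]
[282. 224.] 656 [ 0.4947 -0.1231  0.0679] [0.02 0.02 0.01]
[313. 273.] 279 [ 0.518  -0.1625  0.0679] [0.02  0.01  0.009]
[341. 331.] 470 [ 0.5425 -0.2126  0.0679] [0.021 0.015 0.01 ]
```

View pics/w1.png

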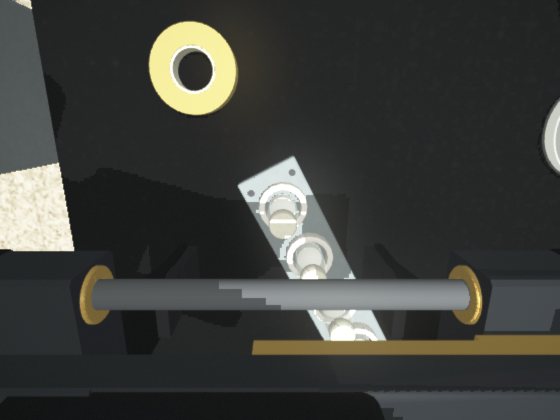

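```bash
cat > w.py <<'E'
from cell import robot,grab_frame;import numpy as np,cv2,sys
from h import *
c=get_calibration("wrist");o=robot.get_obs();p,d=grab_frame("wrist");print(o['eef_pos'].round(4),o['force'].round(1),o['gripper_width'].round(4))
P=cloud("wrist",d,c)
cv2.imwrite(f"pics/{sys.argv[1]}.png",p[:,:,::-1])
m=((P[:,:,2]>0.063)&(P[:,:,2]<.076)&(d>0)&(p.min(-1)>100)).astype(np.uint8)
n,l,s,ce=cv2.connectedComponentsWithStats(m)
for i in range(1,n):
    if s[i,4]>60:
        q=P[l==i]; t=q[q[:,2]>.0675]; print(ce[i].round(),s[i,4],((t.min(0)+t.max(0))/2).round(4),(t.max(0)-t.min(0)).round(3))
E
python3 w.py w2
```

```text
Traceback (most recent call last):
  File "w.py", line 3, in <module>
    c=get_calibration("wrist");o=robot.get_obs();p,d=grab_frame("wrist");print(o['eef_pos'].round(4),o['force'].round(1),o['gripper_width'].round(4))
                                                                                                                         ^^^^^^^^^^^^^^^^^^^^^^^^
AttributeError: 'float' object has no attribute 'round'
```

```bash
sed -i "s/o\['gripper_width'\].round(4)/round(o['gripper_width'],4)/" w.py; python3 w.py w2
```

```text
[ 0.4917 -0.1201  0.1362] [0.3 0.2 0.8] 0.0872
[280. 221.] 661 [ 0.4919 -0.1187  0.0701] [0.02  0.02  0.005]
[311. 271.] 364 [ 0.5153 -0.1582  0.07  ] [0.019 0.01  0.005]
[340. 329.] 529 [ 0.54   -0.209   0.0701] [0.02  0.017 0.005]
```

```bash
python3 -m pendant '{"jaw":[1,1,1,1,1,1,1,1],"delta_pos":[[0.06,0,0.5],[0,0,0.5],[0,0,0.5],[0,0,0.5],[0,0,0.5],[0,0,0.5],[0,0,0.34],[0,0,0]],"dr":[[0,0,0],[0,0,0],[0,0,0],[0,0,0],[0,0,0],[0,0,0],[0,0,0],[0,0,0]]}'; python3 - <<'E'
from cell import robot,grab_frame;import cv2
print(robot.get_obs()['eef_pos'])
p,d=grab_frame("side");cv2.imwrite("pics/s1.png",cv2.resize(p[200:340,180:400,::-1],None,fx=3,fy=3))
E
```

```text
time: 5.8
eef_pos: [0.4886, -0.1136, 0.035]
eef_rot: [[-0.002, 1.0, -0.003], [1.0, 0.002, 0.001], [0.001, -0.003, -1.0]]
force: [0.4, -0.5, 1.1]
gripper_width: 0.0866
[ 0.48859624 -0.11359542  0.0350326 ]
```

View pics/s1.png

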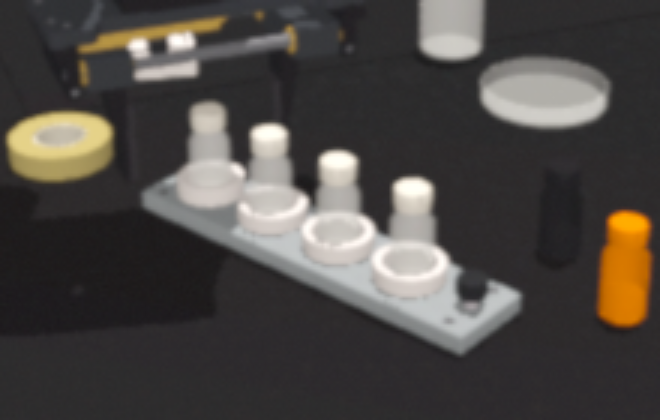

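```bash
for i in 1 2; do python3 -m pendant '{"jaw":[1,1,1,1,1,1,1,1],"delta_pos":[[0,0,0],[0,0,0],[0,0,0],[0,0,0],[0,0,0],[0,0,0],[0,0,0],[0,0,0]],"dr":[[0,0,0],[0,0,0],[0,0,0],[0,0,0],[0,0,0],[0,0,0],[0,0,0],[0,0,0]]}'; python3 w.py w3; done
```

```text
time: 6.65
eef_pos: [0.4897, -0.1148, 0.0359]
eef_rot: [[0.0, 1.0, -0.0], [1.0, -0.0, 0.0], [0.0, -0.0, -1.0]]
force: [0.0, -0.5, -0.2]
gripper_width: 0.0872
[ 0.4897 -0.1148  0.0359] [ 0.  -0.5 -0.2] 0.0872
time: 7.5
eef_pos: [0.4897, -0.1148, 0.036]
eef_rot: [[-0.0, 1.0, 0.0], [1.0, 0.0, -0.0], [-0.0, 0.0, -1.0]]
force: [0.2, 0.4, -0.0]
gripper_width: 0.0873
[ 0.4897 -0.1148  0.036 ] [ 0.2  0.4 -0. ] 0.0873Traceback (most recent call last):
  File "w.py", line 10, in <module>
    q=P[l==i]; t=q[q[:,2]>.0675]; print(ce[i].round(),s[i,4],((t.min(0)+t.max(0))/2).round(4),(t.max(0)-t.min(0)).round(3))
                                                               ~~~~~^^^
    return umr_minimum(a, axis, None, out, keepdims, initial, where)
ValueError: zero-size array to reduction operation minimum which has no identity
Traceback (most recent call last):
  File "w.py", line 10, in <module>
    q=P[l==i]; t=q[q[:,2]>.0675]; print(ce[i].round(),s[i,4],((t.min(0)+t.max(0))/2).round(4),(t.max(0)-t.min(0)).round(3))
                                                               ~~~~~^^^
ValueError: zero-size array to reduction operation minimum which has no identity
```

```bash
python3 -m pendant '{"jaw":[1,1,1,0.8,0.6,0.4,0.2,0],"delta_pos":[[-0.1,0.05,0],[0,0,0],[0,0,0],[0,0,0],[0,0,0],[0,0,0],[0,0,0],[0,0,0]],"dr":[[0,0,0],[0,0,0],[0,0,0],[0,0,0],[0,0,0],[0,0,0],[0,0,0],[0,0,0]]}';python3 -m pendant '{"jaw":[0,0,0,0,0,0,0,0],"delta_pos":[[0,0,0],[0,0,0],[0,0,0],[0,0,-0.2],[0,0,-0.3],[0,0,-0.5],[0,0,-0.5],[0,0,-0.5]],"dr":[[0,0,0],[0,0,0],[0,0,0],[0,0,0],[0,0,0],[0,0,0],[0,0,0],[0,0,0]]}'
```

```text
time: 8.35
eef_pos: [0.4912, -0.1178, 0.036]
eef_rot: [[-0.0, 1.0, -0.0], [1.0, 0.0, 0.0], [0.0, -0.0, -1.0]]
force: [0.2, 0.0, 0.4]
gripper_width: 0.055
time: 9.15
eef_pos: [0.4912, -0.1178, 0.0972]
eef_rot: [[0.0, 1.0, 0.001], [1.0, -0.0, -0.0], [-0.0, 0.001, -1.0]]
force: [0.6, -0.3, -0.8]
gripper_width: 0.0238
```

```bash
python3 - <<'E'
from cell import robot,grab_frame;import cv2
p,d=grab_frame("side");cv2.imwrite("pics/s2.png",cv2.resize(p[160:340,180:400,::-1],None,fx=3,fy=3))
E
python3 -m pendant '{"jaw":[0,0,0,0,0,0,0,0],"delta_pos":[[0.2,0.02,-0.4],[0.4,0.05,-0.4],[0.6,0.08,-0.3],[0.7,0.1,-0.2],[0.7,0.1,-0.2],[0.7,0.1,0],[0.7,0.1,0],[0.7,0.1,0]],"dr":[[0,0,0],[0,0,0],[0,0,0],[0,0,0],[0,0,0],[0,0,0],[0,0,0],[0,0,0]]}'
```

```text
time: 10.0
eef_pos: [0.5103, 0.0251, 0.1414]
eef_rot: [[-0.001, 1.0, -0.0], [1.0, 0.001, 0.0], [0.0, -0.0, -1.0]]
force: [0.4, -0.4, -0.7]
gripper_width: 0.0239
```

View pics/s2.png

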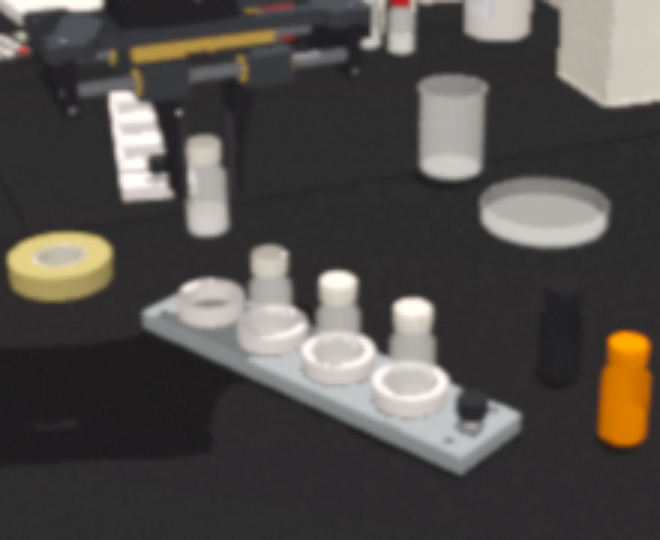

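```bash
python3 -m pendant '{"jaw":[0,0,0,0,0,0,0,0],"delta_pos":[[0.7,0.1,0],[0.7,0.1,0],[0.7,0.1,0],[0.7,0.1,0],[0.6,0.1,0],[0.4,0.03,0],[0.24,0,0],[0,0,0]],"dr":[[0,0,0],[0,0,0],[0,0,0],[0,0,0],[0,0,0],[0,0,0],[0,0,0],[0,0,0]]}'
python3 -m pendant '{"jaw":[0,0,0,0,0,0,0,0],"delta_pos":[[0,0,0.5],[0,0,0.5],[0,0,0.5],[0,0,0.5],[0,0,0],[0,0,0],[0,0,0],[0,0,0]],"dr":[[0,0,0],[0,0,0],[0,0,0],[0,0,0],[0,0,0],[0,0,0],[0,0,0],[0,0,0]]}'
python3 - <<'E'
from cell import robot,grab_frame;import cv2
print(robot.get_obs()['eef_pos'])
p,d=grab_frame("wrist");cv2.imwrite("pics/w4.png",p[:,:,::-1])
E
```

```text
time: 10.8
eef_pos: [0.5261, 0.1453, 0.141]
eef_rot: [[-0.002, 1.0, -0.0], [1.0, 0.002, -0.0], [-0.0, -0.0, -1.0]]
force: [-0.5, -0.4, -1.0]
gripper_width: 0.0237
time: 11.6
eef_pos: [0.5272, 0.1443, 0.0818]
eef_rot: [[0.0, 1.0, 0.002], [1.0, -0.0, 0.0], [0.0, 0.002, -1.0]]
force: [0.2, -0.4, 0.8]
gripper_width: 0.0234
[0.52718137 0.14425963 0.08179872]
```

View pics/w4.png

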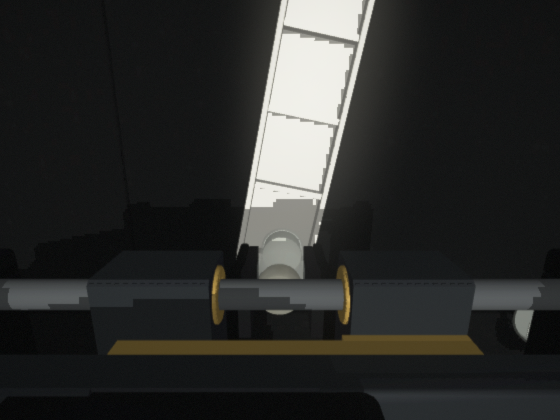

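```bash
python3 -m pendant '{"jaw":[0,0,0,0,0,0,0,0],"delta_pos":[[0,0,0.5],[0,0,0.5],[0,0,0.4],[0,0,0.3],[0,0,0.1],[0,0,0.04],[0,0,0],[0,0,0]],"dr":[[0,0,0],[0,0,0],[0,0,0],[0,0,0],[0,0,0],[0,0,0],[0,0,0],[0,0,0]]}'
python3 -m pendant '{"jaw":[0,0,0,0,0,0,0,0],"delta_pos":[[0,0,0],[0,0,0],[0,0,0],[0,0,0],[0,0,0],[0,0,0],[0,0,0],[0,0,0]],"dr":[[0,0,0],[0,0,0],[0,0,0],[0,0,0],[0,0,0],[0,0,0],[0,0,0],[0,0,0]]}'
python3 - <<'E'
from cell import robot,grab_frame;import cv2
p,d=grab_frame("side");cv2.imwrite("pics/s3.png",cv2.resize(p[150:260,160:320,::-1],None,fx=4,fy=4))
E
```

```text
time: 12.45
eef_pos: [0.5276, 0.1445, 0.029]
eef_rot: [[-0.0, 1.0, 0.003], [1.0, 0.0, 0.0], [0.0, 0.003, -1.0]]
force: [-4.5, -1.0, 21.6]
gripper_width: 0.0238
time: 13.25
eef_pos: [0.5276, 0.1445, 0.029]
eef_rot: [[-0.0, 1.0, 0.003], [1.0, 0.0, 0.0], [0.0, 0.003, -1.0]]
force: [-2.9, -0.7, 22.0]
gripper_width: 0.0237
```

View pics/s3.png

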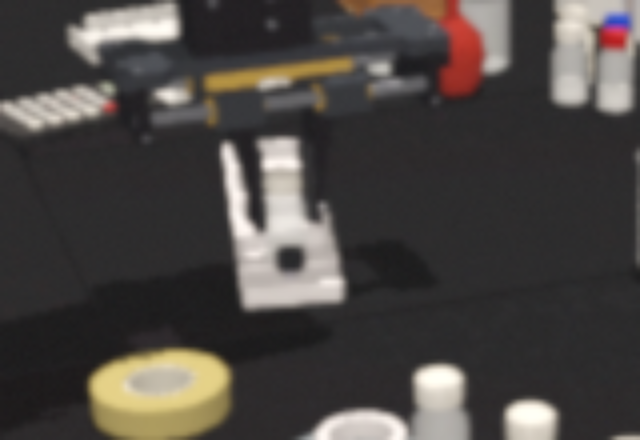

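```bash

python3 -m pendant '{"jaw":[0,0,0,0,0,0,0,0],"delta_pos":[[0,0,-0.075],[0,0,0],[0,0,0],[0,0,0],[0,0,0],[0,0,0],[0,0,0],[0,0,0]],"dr":[[0,0,0],[0,0,0],[0,0,0],[0,0,0],[0,0,0],[0,0,0],[0,0,0],[0,0,0]]}'
cat > v.py <<'E'
import sys,cv2,numpy as np
from cell import grab_frame
from h import *
p,d=grab_frame("top");P=cloud("top",d)
Y,X=np.mgrid[:420,:560]
O=np.array([.5418,.2208]);dy=np.array([-.195,-.981]);dx=np.array([dy[1],-dy[0]])
m=((P[:,:,2]>0.05)&(P[:,:,2]<.085)&(d>0)&(p.min(-1)>120)&(abs(P[:,:,0]-.54)<.1)&(abs(P[:,:,1]-.22)<.16)).astype(np.uint8)
n,l,s,ce=cv2.connectedComponentsWithStats(m)
for i in range(1,n):
    if s[i,4]>15:
        q=P[l==i];q=q[q[:,2]>q[:,2].max()-.008];c=(q.min(0)+q.max(0))/2
        print(ce[i].round(),s[i,4],c.round(4),"median top",np.median(q[:,2]).round(4),"rack xy",((c[:2]-O)@np.c_[dx,dy]).round(4))
cv2.imwrite(f"pics/{sys.argv[1]}.png",cv2.resize(p[195:270,105:265,::-1],None,fx=4,fy=4))
E
python3 v.py t3
```

```text
time: 14.1
eef_pos: [0.5275, 0.1445, 0.0291]
eef_rot: [[-0.0, 1.0, 0.002], [1.0, 0.0, 0.0], [0.0, 0.002, -1.0]]
force: [-1.6, -0.2, 10.6]
gripper_width: 0.0239
```

View pics/t3.png

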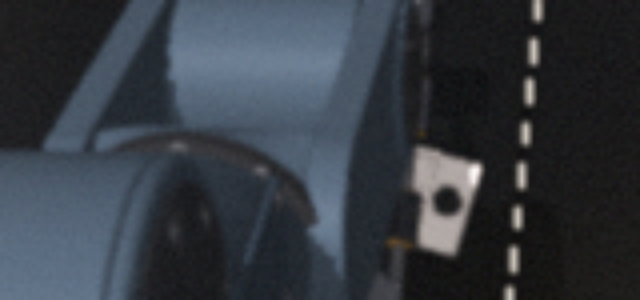

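```bash

python3 -m pendant '{"jaw":[0,0,0,0,0,0,0,0],"delta_pos":[[0,0,-0.06],[0,0,0],[0,0,0],[0,0,0],[0,0,0],[0,0,0],[0,0,0],[0,0,0]],"dr":[[0,0,0],[0,0,0],[0,0,0],[0,0,0],[0,0,0],[0,0,0],[0,0,0],[0,0,0]]}'
cat > w5.py <<'E'
import cv2,numpy as np,sys
from cell import *
from h import *
c=get_calibration("wrist");p,d=grab_frame("wrist");P=cloud("wrist",d,c)
cv2.imwrite(f"pics/{sys.argv[1]}.png",cv2.resize(p[150:340,150:420,::-1],None,fx=2.9,fy=2.9))
s=(slice(215,330),slice(240,330))
q=P[s];k=(q[...,2]>.0)&(q[...,2]<.09)&(p[s].min(-1)>70)
z=q[k];print(len(z)); h,e=np.histogram(z[:,2],bins=np.arange(0,.092,.004));print(dict(zip((e*1000).astype(int).tolist(),h.tolist())))
E
python3 w5.py w5
```

```text
time: 14.95
eef_pos: [0.5266, 0.1444, 0.0297]
eef_rot: [[-0.0, 1.0, -0.0], [1.0, 0.0, -0.0], [-0.0, -0.0, -1.0]]
force: [0.1, 0.2, -0.7]
gripper_width: 0.0235
4955
{0: 950, 4: 1021, 8: 389, 12: 580, 16: 185, 20: 96, 24: 115, 28: 133, 32: 127, 36: 134, 40: 388, 44: 276, 48: 40, 52: 147, 56: 140, 60: 228, 64: 5, 68: 1, 72: 0, 76: 0, 80: 0, 84: 0}
```

View pics/w5.png

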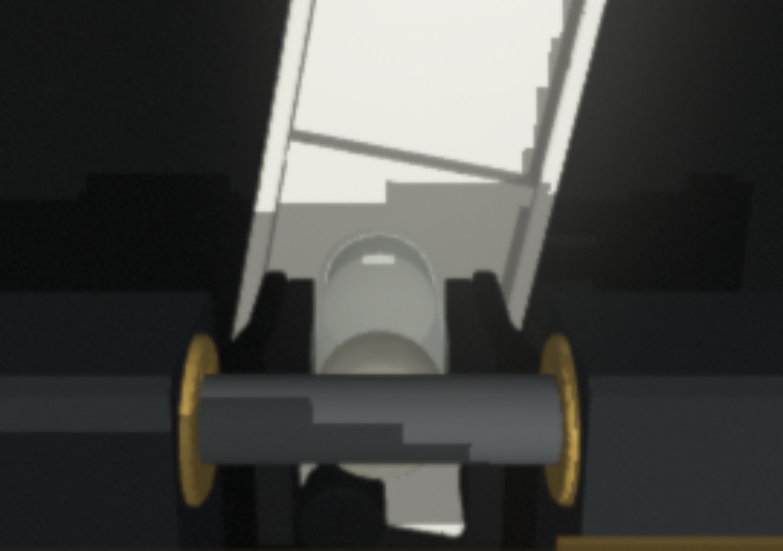

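```bash

python3 -m pendant '{"jaw":[0.35,0.4,0.5,0.6,0.7,0.7,0.7,0.7],"delta_pos":[[0,0,0],[0,0,0],[0,0,0],[0,0,0],[0,0,0],[0,0,-0.1],[0,0,-0.3],[0,0,-0.5]],"dr":[[0,0,0],[0,0,0],[0,0,0],[0,0,0],[0,0,0],[0,0,0],[0,0,0],[0,0,0]]}'
python3 -m pendant '{"jaw":[0.7,0.7,0.7,0.7,0.7,0.7,0.7,0.7],"delta_pos":[[0,0,-0.8],[0,0,-0.8],[0,0,-0.8],[-0.4,0,-0.5],[-0.8,0,0],[-1,0,0],[-1,0,0],[-1,0,0]],"dr":[[0,0,0],[0,0,0],[0,0,0],[0,0,0],[0,0,0],[0,0,0],[0,0,0],[0,0,0]]}'
```

```text
time: 15.8
eef_pos: [0.5259, 0.1443, 0.0569]
eef_rot: [[0.0, 1.0, -0.002], [1.0, -0.0, -0.0], [-0.0, -0.002, -1.0]]
force: [-0.9, -0.2, -0.4]
gripper_width: 0.0604
time: 16.6
eef_pos: [0.5266, 0.0174, 0.1447]
eef_rot: [[-0.0, 1.0, 0.001], [1.0, 0.0, -0.0], [-0.0, 0.001, -1.0]]
force: [0.5, -0.3, 0.1]
gripper_width: 0.0611
```

```bash

python3 -m pendant '{"jaw":[0.7,0.7,0.7,0.7,0.7,0.7,0.7,0.7],"delta_pos":[[-1,-0.07,0],[-1,-0.07,0],[-1,-0.07,0],[-1,-0.07,0],[-0.9,-0.05,0],[-0.7,-0.04,0],[-0.43,0,0],[0,0,0]],"dr":[[0,0,0],[0,0,0],[0,0,0],[0,0,0],[0,0,0],[0,0,0],[0,0,0],[0,0,0]]}'
python3 -m pendant '{"jaw":[0.7,0.7,0.7,0.7,0.7,0.7,0.7,0.7],"delta_pos":[[0,0,0.3],[0,0,0],[0,0,0],[0,0,0],[0,0,0],[0,0,0],[0,0,0],[0,0,0]],"dr":[[0,0,0],[0,0,0],[0,0,0],[0,0,0],[0,0,0],[0,0,0],[0,0,0],[0,0,0]]}'
python3 w.py w6; python3 v.py t4
```

```text
time: 17.4
eef_pos: [0.5159, -0.1641, 0.1444]
eef_rot: [[0.002, 1.0, 0.001], [1.0, -0.002, -0.001], [-0.001, 0.001, -1.0]]
force: [-0.2, 0.8, 0.2]
gripper_width: 0.0611
time: 18.2
eef_pos: [0.5156, -0.1625, 0.1349]
eef_rot: [[-0.0, 1.0, 0.0], [1.0, 0.0, -0.0], [-0.0, 0.0, -1.0]]
force: [0.7, -0.2, 0.6]
gripper_width: 0.0613
[ 0.5156 -0.1625  0.1349] [ 0.7 -0.2  0.6] 0.0613
[280. 224.] 662 [ 0.5158 -0.1634  0.0703] [0.019 0.02  0.006]
[312. 275.] 171 [ 0.5399 -0.2028  0.0698] [0.016 0.005 0.005]
[342. 332.] 435 [ 0.5649 -0.2527  0.0702] [0.02  0.013 0.005]
[198. 238.] 61 [0.5264 0.1447 0.0611] median top 0.0605 rack xy [0.0002 0.0777]
```

View pics/t4.png

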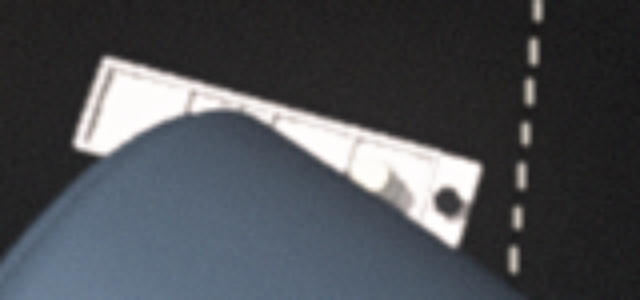

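```bash

python3 -m pendant '{"jaw":[0.7,0.7,0.7,0.7,0.7,0.7,0.7,0.7],"delta_pos":[[-0.02,0,0.5],[0,0,0.6],[0,0,0.6],[0,0,0.6],[0,0,0.5],[0,0,0.3],[0,0,0.2],[0,0,0]],"dr":[[0,0,0],[0,0,0],[0,0,0],[0,0,0],[0,0,0],[0,0,0],[0,0,0],[0,0,0]]}'
python3 -m pendant '{"jaw":[0.6,0.5,0.4,0.3,0.2,0,0,0],"delta_pos":[[0,0,0],[0,0,0],[0,0,0],[0,0,0],[0,0,0],[0,0,0],[0,0,0],[0,0,0]],"dr":[[0,0,0],[0,0,0],[0,0,0],[0,0,0],[0,0,0],[0,0,0],[0,0,0],[0,0,0]]}'
python3 -m pendant '{"jaw":[0,0,0,0,0,0,0,0],"delta_pos":[[0,0,0],[0,0,0],[0,0,-0.2],[0,0,-0.4],[0,0,-0.6],[0,0,-0.8],[0,0,-0.8],[0,0,-0.5]],"dr":[[0,0,0],[0,0,0],[0,0,0],[0,0,0],[0,0,0],[0,0,0],[0,0,0],[0,0,0]]}'
```

```text
time: 19.1
eef_pos: [0.5152, -0.163, 0.0353]
eef_rot: [[0.0, 1.0, -0.001], [1.0, -0.0, 0.0], [0.0, -0.001, -1.0]]
force: [-0.3, -0.3, -0.8]
gripper_width: 0.0611
time: 19.9
eef_pos: [0.5156, -0.1632, 0.036]
eef_rot: [[-0.0, 1.0, 0.0], [1.0, 0.0, -0.0], [-0.0, 0.0, -1.0]]
force: [-0.1, -0.0, 1.5]
gripper_width: 0.0236
time: 20.7
eef_pos: [0.5162, -0.1634, 0.1373]
eef_rot: [[-0.0, 1.0, 0.003], [1.0, 0.0, -0.001], [-0.001, 0.003, -1.0]]
force: [1.1, -0.1, -1.4]
gripper_width: 0.0238
```

```bash

python3 -m pendant '{"jaw":[0,0,0,0,0,0,0,0],"delta_pos":[[0.3,0,-0.1],[0.6,0,-0.1],[0.9,0.05,0],[0.9,0.1,0],[0.9,0.1,0],[0.9,0.1,0],[0.9,0.05,0],[0.9,0.05,0]],"dr":[[0,0,0],[0,0,0],[0,0,0],[0,0,0],[0,0,0],[0,0,0],[0,0,0],[0,0,0]]}'
python3 -m pendant '{"jaw":[0,0,0,0,0,0,0,0],"delta_pos":[[0.9,0.05,0],[0.9,0.05,0],[0.9,0.05,0],[0.9,0.05,0],[0.9,0.05,0],[0.7,0,0],[0.45,0,0],[0,0,0]],"dr":[[0,0,0],[0,0,0],[0,0,0],[0,0,0],[0,0,0],[0,0,0],[0,0,0],[0,0,0]]}'
python3 -m pendant '{"jaw":[0,0,0,0,0,0,0,0],"delta_pos":[[0,0,0.5],[0,0,0.7],[0,0,0.7],[0,0,0.5],[0,0,0],[0,0,0],[0,0,0],[0,0,0]],"dr":[[0,0,0],[0,0,0],[0,0,0],[0,0,0],[0,0,0],[0,0,0],[0,0,0],[0,0,0]]}'
python3 w5.py w7
```

```text
time: 21.5
eef_pos: [0.528, 0.0277, 0.1403]
eef_rot: [[-0.0, 1.0, -0.002], [1.0, 0.0, 0.0], [0.0, -0.002, -1.0]]
force: [-0.4, 0.2, 0.6]
gripper_width: 0.0239
time: 22.3
eef_pos: [0.5356, 0.197, 0.1404]
eef_rot: [[-0.003, 1.0, -0.001], [1.0, 0.003, 0.0], [0.0, -0.001, -1.0]]
force: [0.1, -0.1, -0.6]
gripper_width: 0.024
time: 23.1
eef_pos: [0.5372, 0.1953, 0.0698]
eef_rot: [[0.0, 1.0, 0.002], [1.0, -0.0, 0.0], [0.0, 0.002, -1.0]]
force: [-0.5, -0.1, -0.3]
gripper_width: 0.0236
4378
{0: 896, 4: 784, 8: 83, 12: 339, 16: 168, 20: 0, 24: 0, 28: 0, 32: 0, 36: 3, 40: 22, 44: 52, 48: 108, 52: 192, 56: 205, 60: 260, 64: 114, 68: 117, 72: 125, 76: 134, 80: 166, 84: 443}
```

View pics/w7.png

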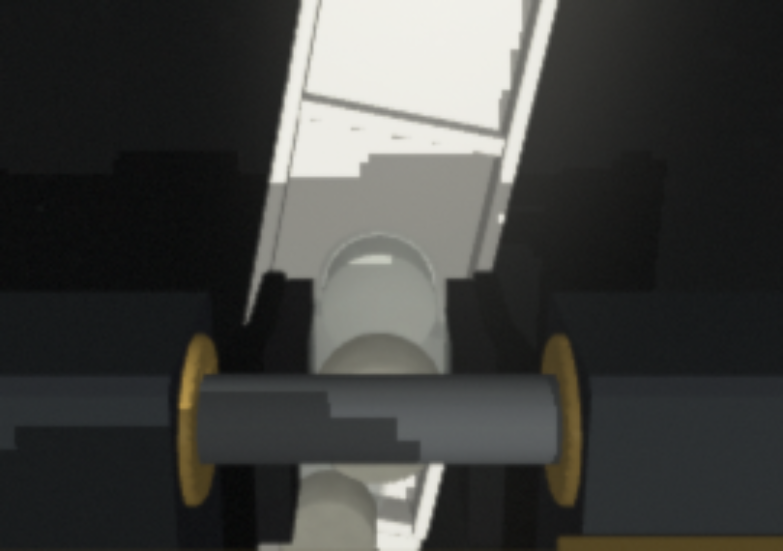

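```bash

python3 -m pendant '{"jaw":[0,0,0,0,0,0,0,0],"delta_pos":[[0,0,0.3],[0,0,0.4],[0,0,0.3],[0,0,0.2],[0,0,0.05],[0,0,0.03],[0,0,0],[0,0,0]],"dr":[[0,0,0],[0,0,0],[0,0,0],[0,0,0],[0,0,0],[0,0,0],[0,0,0],[0,0,0]]}'
```

```text
time: 23.95
eef_pos: [0.5368, 0.1954, 0.0307]
eef_rot: [[-0.0, 1.0, 0.001], [1.0, 0.0, 0.0], [0.0, 0.001, -1.0]]
force: [0.3, 0.4, 0.1]
gripper_width: 0.024
```

Probing a bit lower until contact.

```bash

python3 -m pendant '{"jaw":[0,0,0,0,0,0,0,0],"delta_pos":[[0,0,0.05],[0,0,0.03],[0,0,0],[0,0,0],[0,0,0],[0,0,0],[0,0,0],[0,0,0]],"dr":[[0,0,0],[0,0,0],[0,0,0],[0,0,0],[0,0,0],[0,0,0],[0,0,0],[0,0,0]]}'
```

```text
time: 24.75
eef_pos: [0.5365, 0.1954, 0.028]
eef_rot: [[-0.0, 1.0, 0.0], [1.0, 0.0, -0.0], [-0.0, 0.0, -1.0]]
force: [-0.4, 0.5, -0.2]
gripper_width: 0.024
```

```bash

python3 -m pendant '{"jaw":[0,0,0,0,0,0,0,0],"delta_pos":[[0,0,0.03],[0,0,0.03],[0,0,0],[0,0,0],[0,0,0],[0,0,0],[0,0,0],[0,0,0]],"dr":[[0,0,0],[0,0,0],[0,0,0],[0,0,0],[0,0,0],[0,0,0],[0,0,0],[0,0,0]]}'
```

```text
time: 25.55
eef_pos: [0.5365, 0.1954, 0.0262]
eef_rot: [[-0.0, 1.0, -0.0], [1.0, 0.0, -0.0], [-0.0, -0.0, -1.0]]
force: [1.2, 0.5, -0.0]
gripper_width: 0.0238
```

```bash

python3 -m pendant '{"jaw":[0.35,0.4,0.5,0.6,0.7,0.7,0.7,0.7],"delta_pos":[[0,0,0],[0,0,0],[0,0,0],[0,0,0],[0,0,0],[0,0,-0.1],[0,0,-0.3],[0,0,-0.5]],"dr":[[0,0,0],[0,0,0],[0,0,0],[0,0,0],[0,0,0],[0,0,0],[0,0,0],[0,0,0]]}'
python3 -m pendant '{"jaw":[0.7,0.7,0.7,0.7,0.7,0.7,0.7,0.7],"delta_pos":[[0,0,-0.8],[0,0,-0.8],[0,0,-0.8],[-0.4,0,-0.3],[-0.8,0,0],[-1,0,0],[-1,0,0],[-1,0,0]],"dr":[[0,0,0],[0,0,0],[0,0,0],[0,0,0],[0,0,0],[0,0,0],[0,0,0],[0,0,0]]}'
```

```text
time: 26.35
eef_pos: [0.5359, 0.1952, 0.0533]
eef_rot: [[0.0, 1.0, -0.002], [1.0, -0.0, -0.0], [-0.0, -0.002, -1.0]]
force: [0.1, 0.3, 0.7]
gripper_width: 0.0604
time: 27.15
eef_pos: [0.5358, 0.0676, 0.1341]
eef_rot: [[-0.0, 1.0, -0.001], [1.0, 0.0, -0.0], [-0.0, -0.001, -1.0]]
force: [-0.1, 0.5, -0.4]
gripper_width: 0.0613
```

```bash

python3 -m pendant '{"jaw":[0.7,0.7,0.7,0.7,0.7,0.7,0.7,0.7],"delta_pos":[[-1,0.02,0],[-1,0.02,0],[-1,0.02,0],[-1,0.02,0],[-1,0.02,0],[-1,0.02,0],[-1,0,0],[-0.9,0,0]],"dr":[[0,0,0],[0,0,0],[0,0,0],[0,0,0],[0,0,0],[0,0,0],[0,0,0],[0,0,0]]}'
python3 -m pendant '{"jaw":[0.7,0.7,0.7,0.7,0.7,0.7,0.7,0.7],"delta_pos":[[-0.8,0,0],[-0.4,0,0],[-0.2,0,0],[0,0,0],[0,0,0],[0,0,0],[0,0,0],[0,0,0]],"dr":[[0,0,0],[0,0,0],[0,0,0],[0,0,0],[0,0,0],[0,0,0],[0,0,0],[0,0,0]]}'
python3 w.py w8; python3 v.py t5
```

```text
time: 27.95
eef_pos: [0.5392, -0.1697, 0.1339]
eef_rot: [[0.001, 1.0, -0.001], [1.0, -0.001, 0.0], [0.0, -0.001, -1.0]]
force: [1.0, 0.5, -0.6]
gripper_width: 0.0611
time: 28.75
eef_pos: [0.5401, -0.2089, 0.1342]
eef_rot: [[-0.001, 1.0, -0.0], [1.0, 0.001, 0.0], [0.0, -0.0, -1.0]]
force: [0.3, 0.2, -0.0]
gripper_width: 0.061
[ 0.5401 -0.2089  0.1342] [ 0.3  0.2 -0. ] 0.061
[280. 226.] 667 [ 0.5397 -0.2111  0.0701] [0.019 0.021 0.005]
[313. 274.] 189 [ 0.5653 -0.2488  0.0702] [0.017 0.006 0.005]
```

```bash

python3 -m pendant '{"jaw":[0.7,0.7,0.7,0.7,0.7,0.7,0.7,0.7],"delta_pos":[[-0.04,0,0.5],[0,0,0.6],[0,0,0.6],[0,0,0.6],[0,0,0.5],[0,0,0.3],[0,0,0.17],[0,0,0]],"dr":[[0,0,0],[0,0,0],[0,0,0],[0,0,0],[0,0,0],[0,0,0],[0,0,0],[0,0,0]]}'
python3 -m pendant '{"jaw":[0.6,0.5,0.4,0.3,0.2,0,0,0],"delta_pos":[[0,0,0],[0,0,0],[0,0,0],[0,0,0],[0,0,0],[0,0,0],[0,0,0],[0,0,0]],"dr":[[0,0,0],[0,0,0],[0,0,0],[0,0,0],[0,0,0],[0,0,0],[0,0,0],[0,0,0]]}'
python3 -m pendant '{"jaw":[0,0,0,0,0,0,0,0],"delta_pos":[[0,0,0],[0,0,0],[0,0,-0.2],[0,0,-0.4],[0,0,-0.6],[0,0,-0.8],[0,0,-0.8],[0,0,-0.7]],"dr":[[0,0,0],[0,0,0],[0,0,0],[0,0,0],[0,0,0],[0,0,0],[0,0,0],[0,0,0]]}'; python3 v.py t6
```

```text
time: 29.65
eef_pos: [0.5399, -0.2107, 0.0357]
eef_rot: [[-0.0, 1.0, -0.001], [1.0, 0.0, 0.0], [0.0, -0.001, -1.0]]
force: [0.0, 0.7, -0.4]
gripper_width: 0.0606
time: 30.45
eef_pos: [0.5401, -0.2109, 0.0362]
eef_rot: [[-0.0, 1.0, 0.0], [1.0, 0.0, -0.0], [-0.0, 0.0, -1.0]]
force: [-0.3, 0.3, 1.6]
gripper_width: 0.0238
time: 31.25
eef_pos: [0.5403, -0.2109, 0.1432]
eef_rot: [[-0.0, 1.0, 0.001], [1.0, 0.0, -0.001], [-0.001, 0.001, -1.0]]
force: [0.5, -0.5, -0.4]
gripper_width: 0.0236
```

View pics/t6.png

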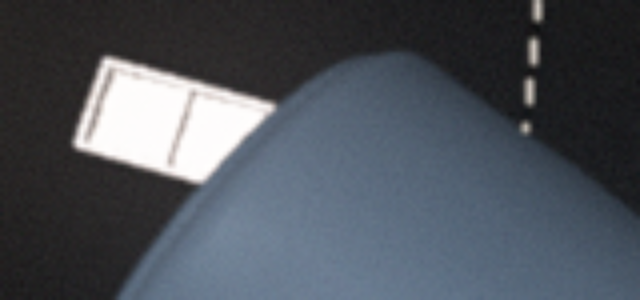

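```bash

python3 -m pendant '{"jaw":[0,0,0,0,0,0,0,0],"delta_pos":[[0.3,0,0],[0.6,0,0],[0.9,0.03,0],[1,0.02,0],[1,0.02,0],[1,0.02,0],[1,0.02,0],[1,0.02,0]],"dr":[[0,0,0],[0,0,0],[0,0,0],[0,0,0],[0,0,0],[0,0,0],[0,0,0],[0,0,0]]}'
python3 -m pendant '{"jaw":[0,0,0,0,0,0,0,0],"delta_pos":[[1,0.02,0],[1,0.02,0],[1,0.02,0],[1,0.02,0],[1,0.02,0],[1,0,0],[0.9,0,0],[0.7,0,0]],"dr":[[0,0,0],[0,0,0],[0,0,0],[0,0,0],[0,0,0],[0,0,0],[0,0,0],[0,0,0]]}'
python3 -m pendant '{"jaw":[0,0,0,0,0,0,0,0],"delta_pos":[[0.5,0,0],[0.34,0,0],[0,0,0],[0,0,0.4],[0,0,0.7],[0,0,0.5],[0,0,0.3],[0,0,0]],"dr":[[0,0,0],[0,0,0],[0,0,0],[0,0,0],[0,0,0],[0,0,0],[0,0,0],[0,0,0]]}'
python3 w5.py w9
```

```text
time: 32.1
eef_pos: [0.5419, -0.0038, 0.1396]
eef_rot: [[-0.001, 1.0, -0.004], [1.0, 0.001, 0.001], [0.001, -0.004, -1.0]]
force: [-0.1, -1.0, 0.1]
gripper_width: 0.0238
time: 32.9
eef_pos: [0.5442, 0.2239, 0.1393]
eef_rot: [[-0.002, 1.0, -0.004], [1.0, 0.002, -0.0], [-0.0, -0.004, -1.0]]
force: [0.4, -0.3, -0.6]
gripper_width: 0.024
time: 33.7
eef_pos: [0.5459, 0.2451, 0.0822]
eef_rot: [[0.001, 1.0, -0.004], [1.0, -0.001, -0.001], [-0.001, -0.004, -1.0]]
force: [0.1, -0.1, -1.3]
gripper_width: 0.0234
3675
{0: 937, 4: 765, 8: 66, 12: 371, 16: 160, 20: 0, 24: 0, 28: 0, 32: 0, 36: 0, 40: 0, 44: 0, 48: 0, 52: 0, 56: 27, 60: 519, 64: 88, 68: 98, 72: 101, 76: 112, 80: 160, 84: 178}
```

View pics/w9.png

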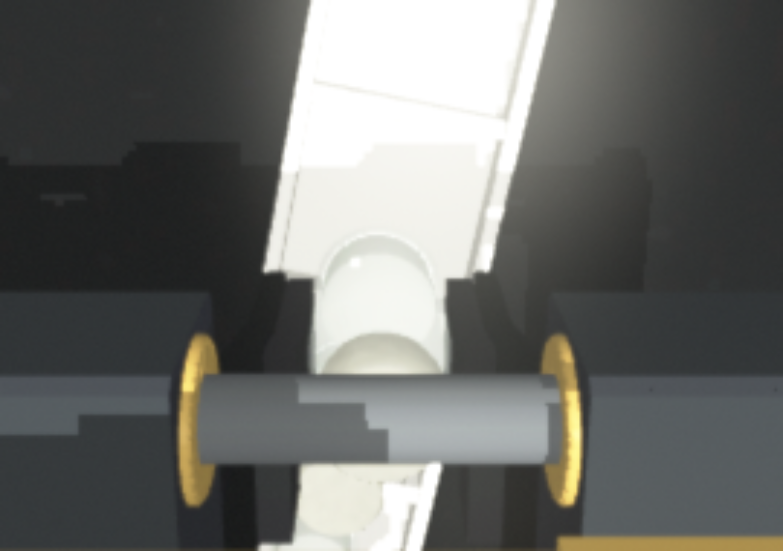

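```bash

python3 -m pendant '{"jaw":[0,0,0,0,0,0,0,0],"delta_pos":[[0,0,0.4],[0,0,0.5],[0,0,0.5],[0,0,0.3],[0,0,0.1],[0,0,0],[0,0,0],[0,0,0]],"dr":[[0,0,0],[0,0,0],[0,0,0],[0,0,0],[0,0,0],[0,0,0],[0,0,0],[0,0,0]]}'
```

```text
time: 34.55
eef_pos: [0.5475, 0.2465, 0.0307]
eef_rot: [[-0.0, 1.0, 0.001], [1.0, 0.0, 0.0], [0.0, 0.001, -1.0]]
force: [0.5, -0.3, -0.6]
gripper_width: 0.0238
```

```bash

python3 -m pendant '{"jaw":[0,0,0,0,0,0,0,0],"delta_pos":[[0,0,0.08],[0,0,0.05],[0,0,0],[0,0,0],[0,0,0],[0,0,0],[0,0,0],[0,0,0]],"dr":[[0,0,0],[0,0,0],[0,0,0],[0,0,0],[0,0,0],[0,0,0],[0,0,0],[0,0,0]]}'
```

```text
time: 35.35
eef_pos: [0.5471, 0.2464, 0.0263]
eef_rot: [[-0.0, 1.0, 0.0], [1.0, 0.0, 0.0], [0.0, 0.0, -1.0]]
force: [0.1, 0.1, 0.9]
gripper_width: 0.0237
```

```bash

python3 -m pendant '{"jaw":[0.35,0.4,0.5,0.6,0.7,0.7,0.7,0.7],"delta_pos":[[0,0,0],[0,0,0],[0,0,0],[0,0,0],[0,0,0],[0,0,-0.1],[0,0,-0.3],[0,0,-0.5]],"dr":[[0,0,0],[0,0,0],[0,0,0],[0,0,0],[0,0,0],[0,0,0],[0,0,0],[0,0,0]]}'
python3 -m pendant '{"jaw":[0.7,0.7,0.7,0.7,0.7,0.7,0.7,0.7],"delta_pos":[[0,0,-0.8],[0,0,-0.8],[0,0,-0.8],[-0.4,0,-0.3],[-0.8,0,0],[-1,0,0],[-1,0,0],[-1,0,0]],"dr":[[0,0,0],[0,0,0],[0,0,0],[0,0,0],[0,0,0],[0,0,0],[0,0,0],[0,0,0]]}'
```

```text
time: 36.15
eef_pos: [0.5463, 0.2462, 0.0534]
eef_rot: [[0.0, 1.0, -0.002], [1.0, -0.0, -0.0], [-0.0, -0.002, -1.0]]
force: [0.3, -0.3, -0.6]
gripper_width: 0.0606
time: 36.95
eef_pos: [0.5465, 0.1186, 0.1345]
eef_rot: [[-0.0, 1.0, -0.0], [1.0, 0.0, -0.0], [-0.0, -0.0, -1.0]]
force: [0.5, -0.6, -0.0]
gripper_width: 0.061
```

```bash

python3 -m pendant '{"jaw":[0.7,0.7,0.7,0.7,0.7,0.7,0.7,0.7],"delta_pos":[[-1,0.05,0],[-1,0.05,0],[-1,0.05,0],[-1,0.05,0],[-1,0.05,0],[-1,0.05,0],[-1,0.05,0],[-1,0.05,0]],"dr":[[0,0,0],[0,0,0],[0,0,0],[0,0,0],[0,0,0],[0,0,0],[0,0,0],[0,0,0]]}'
python3 -m pendant '{"jaw":[0.7,0.7,0.7,0.7,0.7,0.7,0.7,0.7],"delta_pos":[[-1,0.05,0],[-1,0.05,0],[-1,0.05,0],[-0.7,0.04,0],[-0.5,0,0],[-0.3,0,0],[0,0,0],[0,0,0]],"dr":[[0,0,0],[0,0,0],[0,0,0],[0,0,0],[0,0,0],[0,0,0],[0,0,0],[0,0,0]]}'
python3 -m pendant '{"jaw":[0.7,0.7,0.7,0.7,0.7,0.7,0.7,0.7],"delta_pos":[[0,0,0],[0,0,0],[0,0,0],[0,0,0],[0,0,0],[0,0,0],[0,0,0],[0,0,0]],"dr":[[0,0,0],[0,0,0],[0,0,0],[0,0,0],[0,0,0],[0,0,0],[0,0,0],[0,0,0]]}'
python3 w.py w10; python3 v.py t7
```

```text
time: 37.75
eef_pos: [0.5582, -0.1215, 0.1344]
eef_rot: [[0.0, 1.0, -0.0], [1.0, -0.0, -0.0], [-0.0, -0.0, -1.0]]
force: [-0.3, -0.2, 0.5]
gripper_width: 0.0606
time: 38.55
eef_pos: [0.5643, -0.2536, 0.134]
eef_rot: [[-0.001, 1.0, -0.001], [1.0, 0.001, 0.001], [0.001, -0.001, -1.0]]
force: [-0.2, 0.5, -0.1]
gripper_width: 0.061
time: 39.35
eef_pos: [0.5647, -0.2547, 0.1342]
eef_rot: [[0.0, 1.0, -0.0], [1.0, -0.0, -0.0], [-0.0, -0.0, -1.0]]
force: [-0.1, -0.7, -0.3]
gripper_width: 0.0607
[ 0.5647 -0.2547  0.1342] [-0.1 -0.7 -0.3] 0.0607
[281. 226.] 662 [ 0.5656 -0.2563  0.0703] [0.019 0.02  0.005]
[154. 226.] 71 [0.5459 0.2467 0.06  ] median top 0.0601 rack xy [ 0.0011 -0.0262]
[176. 232.] 69 [0.5358 0.1964 0.061 ] median top 0.0609 rack xy [0.0011 0.0251]
```

View pics/t7.png

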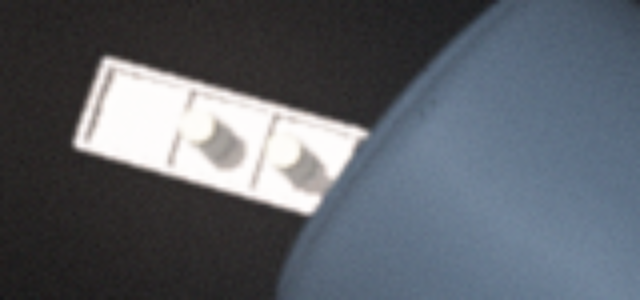

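Pockets 2 and 3 are standing well. Fetching the last one.

```bash

python3 -m pendant '{"jaw":[0.7,0.7,0.7,0.7,0.7,0.7,0.7,0.7],"delta_pos":[[-0.03,0.02,0.5],[0,0,0.6],[0,0,0.6],[0,0,0.6],[0,0,0.5],[0,0,0.3],[0,0,0.17],[0,0,0]],"dr":[[0,0,0],[0,0,0],[0,0,0],[0,0,0],[0,0,0],[0,0,0],[0,0,0],[0,0,0]]}'
python3 -m pendant '{"jaw":[0.6,0.5,0.4,0.3,0.2,0,0,0],"delta_pos":[[0,0,0],[0,0,0],[0,0,0],[0,0,0],[0,0,0],[0,0,0],[0,0,0],[0,0,0]],"dr":[[0,0,0],[0,0,0],[0,0,0],[0,0,0],[0,0,0],[0,0,0],[0,0,0],[0,0,0]]}'
python3 -m pendant '{"jaw":[0,0,0,0,0,0,0,0],"delta_pos":[[0,0,0],[0,0,0],[0,0,-0.2],[0,0,-0.4],[0,0,-0.6],[0,0,-0.8],[0,0,-0.8],[0,0,-0.7]],"dr":[[0,0,0],[0,0,0],[0,0,0],[0,0,0],[0,0,0],[0,0,0],[0,0,0],[0,0,0]]}'
```

```text
time: 40.25
eef_pos: [0.565, -0.2554, 0.0354]
eef_rot: [[-0.0, 1.0, -0.001], [1.0, 0.0, 0.001], [0.001, -0.001, -1.0]]
force: [-0.7, -0.1, 0.6]
gripper_width: 0.0611
time: 41.05
eef_pos: [0.5654, -0.2556, 0.0363]
eef_rot: [[0.0, 1.0, 0.0], [1.0, -0.0, -0.0], [-0.0, 0.0, -1.0]]
force: [0.0, -0.1, 2.6]
gripper_width: 0.0234
time: 41.85
eef_pos: [0.5655, -0.2557, 0.1432]
eef_rot: [[0.0, 1.0, 0.001], [1.0, -0.0, -0.001], [-0.001, 0.001, -1.0]]
force: [0.1, 0.6, -0.9]
gripper_width: 0.024
```

```bash

python3 -m pendant '{"jaw":[0,0,0,0,0,0,0,0],"delta_pos":[[0.3,0,0],[0.6,0,0],[0.9,-0.02,0],[1,-0.02,0],[1,-0.02,0],[1,-0.02,0],[1,-0.02,0],[1,-0.02,0]],"dr":[[0,0,0],[0,0,0],[0,0,0],[0,0,0],[0,0,0],[0,0,0],[0,0,0],[0,0,0]]}'
python3 -m pendant '{"jaw":[0,0,0,0,0,0,0,0],"delta_pos":[[1,-0.02,0],[1,-0.02,0],[1,-0.02,0],[1,-0.02,0],[1,-0.02,0],[1,-0.02,0],[1,-0.02,0],[1,-0.02,0]],"dr":[[0,0,0],[0,0,0],[0,0,0],[0,0,0],[0,0,0],[0,0,0],[0,0,0],[0,0,0]]}'
python3 -m pendant '{"jaw":[0,0,0,0,0,0,0,0],"delta_pos":[[1,0,0],[1,0,0],[0.8,0,0],[0.5,0,0],[0.33,0,0],[0,0,0],[0,0,0],[0,0,0]],"dr":[[0,0,0],[0,0,0],[0,0,0],[0,0,0],[0,0,0],[0,0,0],[0,0,0],[0,0,0]]}'
python3 -m pendant '{"jaw":[0,0,0,0,0,0,0,0],"delta_pos":[[0,0,0.4],[0,0,0.7],[0,0,0.7],[0,0,0.4],[0,0,0],[0,0,0],[0,0,0],[0,0,0]],"dr":[[0,0,0],[0,0,0],[0,0,0],[0,0,0],[0,0,0],[0,0,0],[0,0,0],[0,0,0]]}'
python3 w5.py w11
```

```text
time: 42.65
eef_pos: [0.5595, -0.0484, 0.1394]
eef_rot: [[-0.001, 1.0, -0.004], [1.0, 0.001, 0.002], [0.002, -0.004, -1.0]]
force: [0.0, 0.0, -0.1]
gripper_width: 0.0234
time: 43.45
eef_pos: [0.554, 0.1907, 0.1393]
eef_rot: [[-0.001, 1.0, -0.005], [1.0, 0.001, -0.0], [-0.0, -0.005, -1.0]]
force: [1.0, 0.5, 0.4]
gripper_width: 0.0236
time: 44.25
eef_pos: [0.5569, 0.2963, 0.141]
eef_rot: [[0.001, 1.0, -0.001], [1.0, -0.001, -0.001], [-0.001, -0.001, -1.0]]
force: [0.7, 0.7, -0.9]
gripper_width: 0.0239
time: 45.05
eef_pos: [0.5577, 0.2976, 0.0762]
eef_rot: [[0.0, 1.0, 0.002], [1.0, -0.0, 0.001], [0.001, 0.002, -1.0]]
force: [0.6, 0.1, 0.4]
gripper_width: 0.0238
4302
{0: 1127, 4: 736, 8: 82, 12: 374, 16: 158, 20: 0, 24: 0, 28: 0, 32: 0, 36: 0, 40: 2, 44: 0, 48: 1, 52: 51, 56: 179, 60: 427, 64: 98, 68: 108, 72: 120, 76: 213, 80: 244, 84: 224}
```

View pics/w11.png

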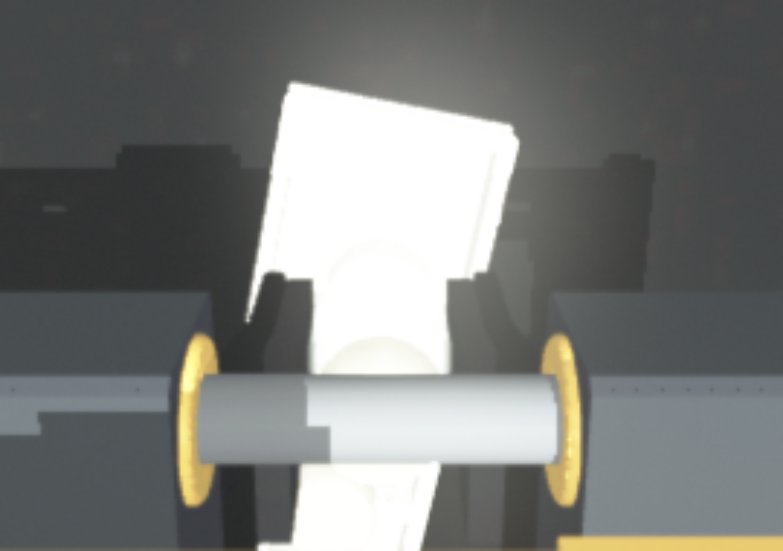

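```bash

python3 -m pendant '{"jaw":[0,0,0,0,0,0,0,0],"delta_pos":[[0,0,0.4],[0,0,0.5],[0,0,0.4],[0,0,0.2],[0,0,0],[0,0,0],[0,0,0],[0,0,0]],"dr":[[0,0,0],[0,0,0],[0,0,0],[0,0,0],[0,0,0],[0,0,0],[0,0,0],[0,0,0]]}'
python3 -m pendant '{"jaw":[0,0,0,0,0,0,0,0],"delta_pos":[[0,0,0.06],[0,0,0],[0,0,0],[0,0,0],[0,0,0],[0,0,0],[0,0,0],[0,0,0]],"dr":[[0,0,0],[0,0,0],[0,0,0],[0,0,0],[0,0,0],[0,0,0],[0,0,0],[0,0,0]]}'
```

```text
time: 45.9
eef_pos: [0.5573, 0.2976, 0.0307]
eef_rot: [[-0.0, 1.0, 0.001], [1.0, 0.0, 0.0], [0.0, 0.001, -1.0]]
force: [0.1, -0.4, -0.1]
gripper_width: 0.0238
time: 46.7
eef_pos: [0.5569, 0.2974, 0.0283]
eef_rot: [[0.0, 1.0, -0.0], [1.0, -0.0, 0.0], [0.0, -0.0, -1.0]]
force: [0.3, 0.2, -0.3]
gripper_width: 0.0239
```

```bash

python3 -m pendant '{"jaw":[0,0,0,0,0,0,0,0],"delta_pos":[[0,0,0.07],[0,0,0],[0,0,0],[0,0,0],[0,0,0],[0,0,0],[0,0,0],[0,0,0]],"dr":[[0,0,0],[0,0,0],[0,0,0],[0,0,0],[0,0,0],[0,0,0],[0,0,0],[0,0,0]]}'
```

```text
time: 47.5
eef_pos: [0.5571, 0.2974, 0.0263]
eef_rot: [[0.0, 1.0, 0.0], [1.0, -0.0, 0.0], [0.0, 0.0, -1.0]]
force: [0.5, 0.3, 2.2]
gripper_width: 0.0235
```

Contact (2 N). Release, rise and back off, clear of the top camera's view.

```bash

python3 -m pendant '{"jaw":[0.35,0.4,0.5,0.6,0.7,0.7,0.7,0.7],"delta_pos":[[0,0,0],[0,0,0],[0,0,0],[0,0,0],[0,0,0],[0,0,-0.1],[0,0,-0.3],[0,0,-0.5]],"dr":[[0,0,0],[0,0,0],[0,0,0],[0,0,0],[0,0,0],[0,0,0],[0,0,0],[0,0,0]]}'
python3 -m pendant '{"jaw":[0.7,0.7,0.7,0.7,0.7,0.7,0.7,0.7],"delta_pos":[[0,0,-0.8],[0,0,-0.8],[0,0,-0.8],[-0.4,0,-0.6],[-0.8,0,-0.6],[-1,0,-0.3],[-1,0,0],[-1,0,0]],"dr":[[0,0,0],[0,0,0],[0,0,0],[0,0,0],[0,0,0],[0,0,0],[0,0,0],[0,0,0]]}'
for i in 1 2; do python3 -m pendant '{"jaw":[0.7,0.7,0.7,0.7,0.7,0.7,0.7,0.7],"delta_pos":[[-1,0,0],[-1,0,0],[-1,0,0],[-1,0,0],[-1,0,0],[-1,0,0],[-0.8,0,0],[-0.5,0,0]],"dr":[[0,0,0],[0,0,0],[0,0,0],[0,0,0],[0,0,0],[0,0,0],[0,0,0],[0,0,0]]}'; done
python3 -m pendant '{"jaw":[0.7,0.7,0.7,0.7,0.7,0.7,0.7,0.7],"delta_pos":[[0,0,0],[0,0,0],[0,0,0],[0,0,0],[0,0,0],[0,0,0],[0,0,0],[0,0,0]],"dr":[[0,0,0],[0,0,0],[0,0,0],[0,0,0],[0,0,0],[0,0,0],[0,0,0],[0,0,0]]}'
python3 v.py t8; python3 -c "
from cell import *;import cv2
cv2.imwrite('pics/t8f.png',grab_frame('top')[0][:,:,::-1]);cv2.imwrite('pics/s8.png',grab_frame('side')[0][:,:,::-1])"
```

```text
time: 48.3
eef_pos: [0.5563, 0.2971, 0.0533]
eef_rot: [[0.0, 1.0, -0.002], [1.0, -0.0, -0.001], [-0.001, -0.002, -1.0]]
force: [0.1, 0.0, -0.5]
gripper_width: 0.0605
time: 49.1
eef_pos: [0.5574, 0.1705, 0.1725]
eef_rot: [[-0.001, 1.0, 0.003], [1.0, 0.001, 0.0], [0.0, 0.003, -1.0]]
force: [0.7, 0.5, -0.4]
gripper_width: 0.061
time: 49.9
eef_pos: [0.5573, -0.0495, 0.1717]
eef_rot: [[0.002, 1.0, 0.002], [1.0, -0.002, -0.001], [-0.001, 0.002, -1.0]]
force: [-0.4, 0.1, 1.1]
gripper_width: 0.0607
time: 50.7
eef_pos: [0.5572, -0.2683, 0.1711]
eef_rot: [[0.001, 1.0, 0.001], [1.0, -0.001, -0.001], [-0.001, 0.001, -1.0]]
force: [-0.1, -0.1, -0.4]
gripper_width: 0.0607
time: 51.5
eef_pos: [0.5569, -0.2665, 0.1702]
eef_rot: [[-0.0, 1.0, -0.0], [1.0, 0.0, 0.0], [0.0, -0.0, -1.0]]
force: [-0.8, -0.2, 0.5]
gripper_width: 0.0613
[133. 220.] 72 [0.5562 0.2971 0.0604] median top 0.0604 rack xy [ 0.0008 -0.0776]
[154. 226.] 68 [0.5456 0.2467 0.0612] median top 0.0603 rack xy [ 0.0013 -0.0261]
[176. 232.] 69 [0.5359 0.1959 0.0615] median top 0.0605 rack xy [0.0009 0.0255]
```

View pics/t8f.png

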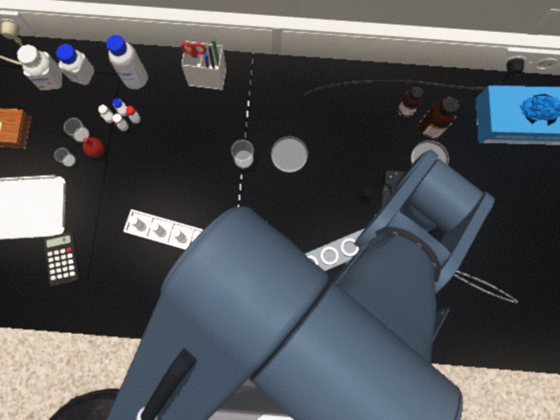

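View pics/s8.png

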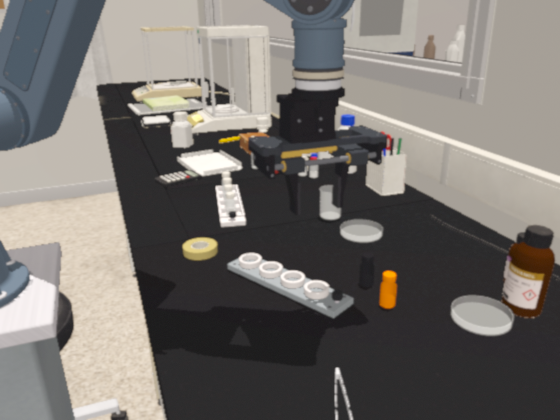

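```bash
python3 -c "
import cv2;i=cv2.imread('pics/s8.png')[160:230,190:260];cv2.imwrite('pics/s8c.png',cv2.resize(i,None,fx=8,fy=8,interpolation=2))"
```

```text
(no output)
```

View pics/s8c.png

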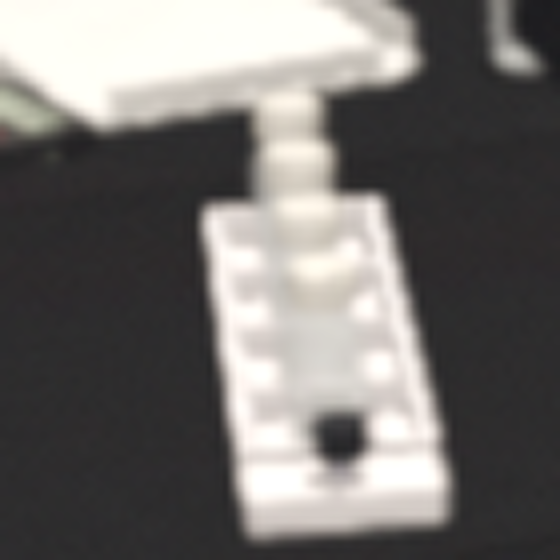

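All four vials stand upright in line.

```bash
python3 -c "
from cell import *
print(close_job())"
```

```text
the job is handed in; nothing more can be done
None
```

I moved all four vials into the white rack in reverse order (rail place 4 into pocket 1, 3 into 2, 2 into 3, 1 into 4) and handed the job in at about 52 s of the 112 s allowed.

**Last checks:**
- **Position:** In the top camera, pockets 2, 3 and 4 showed vials within about 1.5 mm of the pocket centres. The vial in pocket 1 had measured the same way right after its placing.
- **Height:** Cap tops are at about 61 mm, which means the vials stand on the pocket floor.
- **Upright:** The last side picture shows all four vials upright, with the gripper clear of everything.
- **Bystanders:** The beaker, glass dish and tape roll appear unmoved in the side view. I judged that by eye and did not measure it.

**What went off plan:**
- **First vial:** It sat about 3 mm lower in the jaws than expected, most likely because I lifted before the grip was full. It pressed on the pocket floor with about 22 N until I backed off and released it. The other three were set down with little or no force.
- **Pocket 1:** The arm hid this pocket from the top camera at the end, so its final check is only the side picture.

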